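Change the furniture foot on the sanding jig and press the blank home

ROBOT

A 6-joint arm with a two-finger parallel gripper is mounted at the origin on the work surface. World frame = base frame: x ahead of the robot, y to its left, z up, the work surface at z = 0. Lengths are in mm, angles in rad, forces in N, time in s.
With the tool pointing down it reaches from about 275 to 1000 mm from the base axis. Payload 8.4 kg.
Tool frame: the origin (TCP) lies at the very end of the fingers, on their centre line; the grasp point (between the pads) lies r.hold_point_z behind it (r.hold_point_z is the distance from the TCP to the grasp point, in mm); x points along the fingers, z is the direction in which the jaws open and shut, and the axes are right-handed (so a half turn about x gives the same grasp; the last joint's range is limited). The gripper opens to 85 mm and grips with 20 to 120 N. Pads are 22 mm wide; open, the fingers measure 114 mm over their backs; the gripper's body (76 mm by 85 mm) begins 54 mm behind the grasp point. The pads swing forward as they close: fully open they stand 13 mm farther back than shut.
Start: joints at [1.282, 0.353, 1.633, -0, 1.155, -0.002], TCP at [176.801, 599.474, 231.281] pointing down, gripper open.
Joint ranges: [-2.63, 2.63], [-0.92, 2.1], [0.06, 2.66], [-1.3, 4.44], [0, 2.69], [-3.02, 3.02]. Speed limits (rad/s): [2.22, 2.22, 2.79, 3.14, 3.14, 3.14].

INTERFACE

Orientations are given as [roll, pitch, yaw] about the fixed x, y, z axes, in that order (R = Rz(yaw) Ry(pitch) Rx(roll)).
In Python, from rig import r gives the robot as it stands.
- The arm moves only by the tool jog_arm, never from a script. Its argument "series" is a list of rows, each a list of 7 numbers: the turn, a rotation vector about the tool's x, y, z in degrees, then the shift along the tool's x, y, z in cm, then the opening, from 0 (shut) to 1 (fully open). In form: [[wx, wy, wz, tx, ty, tz, fingers], ...]. A call has 1 to 20 rows; each row shifts and turns the commanded pose from where the row before left it, along the tool's axes as they then stand; what a row does not reach is not made up. A row lasts 1/10 s, in which the tool goes at most 50 mm and 8.59 degrees, less where a joint would pass 70% of its speed; a pose out of reach is approached as far as the arm can. A call with a gripper value outside its range is refused whole. The fingers move at their own pace and stop on an object; "force" is the grip in N (left out, the last holds). Time passes only in rows, so rows that do not move let the fingers close. It gives the time, the measured TCP pose, the force and the opening at its end, in the units of the state.
- r.sense(): the state, without advancing time (a new reading comes with each control period).
- r.grab_frame(name): name is "scene" or "top" or "wrist"; returns (picture, depth): 420x560x3 uint8, red, green, blue; 420x560 float32, mm along the optical axis (not along the pixel's ray), 0 where there is no reading.
- r.get_calibration(name): a dict with "mtx" (3x3 intrinsics, pixels), "position" and "rotation" of the camera in the world; the wrist camera has in their place "mount" (4x4, takes a point from camera to tool coordinates, whose origin is the TCP and whose axes are the tool frame's). Camera axes: x right, y down, z forward; pixel columns grow to the right and rows downward; lengths in mm; the calibration is good to about 2 mm. A picture is of the moment at which its call begins: read the wrist's pose just before it. get_calibration takes no time and is no camera call.
- r.sign_off(): hands the job in, once; it reports no verdict.
The state is a dict: "clock": time; "qpos": joint angles; "qvel": joint speeds; "joint_efforts": joint torques, N m; "eef_pos": TCP position; "tcp_rot": TCP orientation; "contact_force": force on the tool from outside, world axes, zero at the start; "wrist_torque": the same for the moment, N m; "opening": opening from 0.0 (shut) to 1.0 (fully open).
Only numpy, scipy, OpenCV 4.12 (cv2) and the standard library are available. Lean on these libraries where they do the work, as an engineer would, in place of code of your own. Each camera call takes 0.05 s, during which the arm holds its last target.

TASK

Change over the furniture feet on the sanding jig: lift the finished round foot off the jig's pin and stand it upright in the empty tray, inside its rim, and let go of it. Then take the square blank out of the other tray, slide it upright over the jig's pin (it goes into the hidden hole in the blank's underside) until it drops on, and press it fully down against the sprung plate. Finish while still holding the blank pressed down, and leave everything else on the bench where it is.

Things in the scene. Friction and masses are not known exactly. Their poses are not given: they have to be found in the camera images.
- foot_center (a point): (All sizes here are in mm.) Centre (half-way up) of the finished foot: plain light wood, round, 52 across, 46 tall, about 70 g; z up. It starts on the jig's pin, resting on the sprung plate. A blind hole 15 across and 24 deep is in the middle of its underside; to take it off, lift it straight up by 15 or more.
- blank_center (a point): Centre (half-way up) of the blank: plain light wood, a square block 52 x 52, 46 tall, about 90 g; its x and y axes are square to its side faces, z up. It starts standing in its tray. Blind hole 15 across, 24 deep, with a 2 chamfer, in the middle of its underside, out of sight; any yaw fits the pin.
- pin_tip (a point): Top of the jig's fixed upright steel pin, 12 across with a tapered tip 5 long narrowing to 6 across. The pin is in the middle of the jig, a fixed plywood board 130 x 130 x 18 lying on the bench; the point's x and y axes are square to the board's sides. The tip is 42 above the bench and stands 12 above the sprung plate at rest (18 above it when the plate is fully down). It is hidden whenever a piece is on it or over it.
- plate_top (a point): Middle of the upper face of the jig's sprung plate: bare aluminium, 70 x 70 x 6, the pin standing up through it. At rest 30 above the bench, fully down 24. A piece on the pin stands on this face, its centre 23 above it.
- plate (a joint): How far the sprung plate is pressed down, m: 0 at rest, 0.006 fully down against a hard stop. It starts to move at about 4 N, takes about 10 N to be fully down, and springs back up when let go.
- empty_tray_floor (a point): Middle of the floor of the empty tray: fixed, grey with a black rim, 130 x 130 outside, 118 x 118 inside, floor 4 above the bench, rim 8 above the bench; x and y axes square to its sides.
- blank_tray_floor (a point): Middle of the floor of the other tray, of the same make and size, in which the blank starts.
- sanding_block: Bystander, leave alone: cork sanding block, 60 x 100 x 30, lying flat; origin at its underside.
- glue: Bystander, leave alone: glue bottle, 54 across, 130 tall, standing; origin at its underside.
- tape: Bystander, leave alone: tape measure, black, 65 x 34 x 60; origin at its underside.
- screwdriver: Bystander, leave alone: screwdriver lying at the far side; origin at its underside.
- square: Bystander, leave alone: try square with wooden stock and steel blade, lying flat; origin at its underside.
- offcut: Bystander, leave alone: flat offcut of board, 90 x 160 x 22; origin at its underside.
- mug: Bystander, leave alone: steel cup, 76 across, 85 tall; origin at its underside.

How it is judged (in metres and radians):
On the way, in this order (a step that is already met when the one before it is completed fails the run):
1. the round foot stands upright in the empty tray, let go (x of foot_center in the frame of empty_tray_floor between -0.038 and 0.038 m and y of foot_center in the frame of empty_tray_floor between -0.038 and 0.038 m and z of foot_center in the frame of empty_tray_floor below 0.027 m and angle between foot_center's own z axis and vertical below 0.08 rad and contact force between the fingers and foot below 0.1 N), for 0.2 s.
2. the blank has dropped on the pin and stands on the sprung plate (horizontal distance between blank_center and pin_tip below 0.004 m and angle between blank_center's own z axis and vertical below 0.06 rad and z of blank_center in the frame of plate_top below 0.026 m), for 0.1 s.
At the end, for the whole second after the job is handed in: Fingers still bear on the blank (over 3 N): it is upright (0.06 rad), within 4 mm of the pin axis, flat on the sprung plate, which is down over 4.5 of 6 mm. The round foot stands upright, at rest and untouched in the once empty tray, within 38 mm of its middle along each side (all of step 1 and all of step 2 and value of joint plate above 0.0045 m and contact force between the fingers and blank above 3 N and linear speed of each of blank, foot below 0.02 m/s); the arm keeps its last pose, push and grip.
It fails at once if a bystander is moved by more than 30 mm (distance of any of sanding_block, glue, tape, screwdriver, square, offcut, mug from where it was at the start of the episode above 0.03 m).
It also fails if it takes over 54 s, if anything falls off the work surface, if the arm or the gripper's body presses on something with over 40 N, if the wrist force passes 120 N, or if a joint passes its speed limit or range.

## Working session

There is one attempt and no reset: what is moved stays moved. The work goes in short steps, Python scripts to look and compute and a tool call to move; the robot and the scene stay as the last step left them, time stands still between calls to the robot, and variables do not carry over. Pictures are saved under pics/ and viewed, and the job is handed in when it is done.

Besides the shell and the picture viewer there is one more tool, called as name([rows], argument=value, ...), one row to a line, values as JSON. jog_arm: Moves the arm, as the interface text tells. Its arguments: {"type":"object","properties":{"series":{"type":"array"},"force":{"type":"number"}},"required":["series"]}

```bash
ls; mkdir -p pics
python3 - <<'E'
from rig import r
import cv2,numpy as np
np.set_printoptions(suppress=True,precision=3)
print(r.sense(), r.hold_point_z)
for n in ["top","scene"]:
    im,d=r.grab_frame(n); cv2.imwrite(f"pics/{n}0.png",im[:,:,::-1]); np.save(f"pics/{n}0.npy",d); np.save(f"pics/{n}0rgb.npy",im)
    print(n,r.get_calibration(n))
print(r.get_calibration("wrist"))
E
```

```text
pics
{'clock': 0.0, 'qpos': array([ 1.282,  0.354,  1.634,  0.   ,  1.155, -0.002]), 'qvel': array([-0.001, -0.   ,  0.001,  0.   , -0.   ,  0.001]), 'joint_efforts': array([ -0.   , -60.524, -34.207,   0.   ,   0.009,   0.   ]), 'eef_pos': array([176.652, 599.014, 230.549]), 'tcp_rot': array([ 3.129,  1.569, -1.87 ]), 'contact_force': array([0.332, 0.182, 0.035]), 'wrist_torque': array([-0.001,  0.035, -0.001]), 'opening': 1.0063650544046987} 18.700000000000003
top {'mtx': array([[544.96 ,   0.   , 276.656],
       [  0.   , 544.96 , 208.555],
       [  0.   ,   0.   ,   1.   ]]), 'position': array([ 497.413,  -17.845, 1696.374]), 'rotation': array([-3.088,  0.012, -1.551])}
scene {'mtx': array([[525.809,   0.   , 275.128],
       [  0.   , 525.809, 198.149],
       [  0.   ,   0.   ,   1.   ]]), 'position': array([1091.156, -710.833, 1296.35 ]), 'rotation': array([-2.526,  0.015,  0.596])}
{'mtx': array([[356.212,   0.   , 279.086],
       [  0.   , 356.212, 207.594],
       [  0.   ,   0.   ,   1.   ]]), 'mount': array([[  -0.001,   -0.306,    0.952, -142.902],
       [  -0.   ,   -0.952,   -0.306,   78.935],
       [   1.   ,   -0.   ,    0.001,    0.715],
       [   0.   ,    0.   ,    0.   ,    1.   ]])}
```

View pics/top0.png

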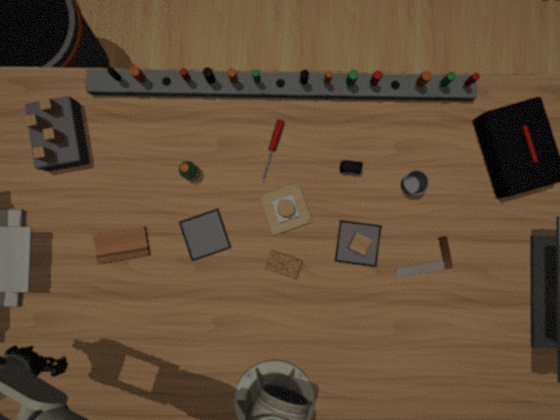

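View pics/scene0.png

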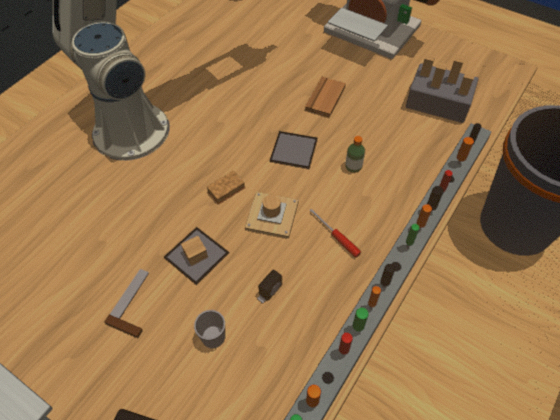

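The top view shows the round foot at about (286,207) on the jig, the empty tray at (205,234), and the blank at (360,244) in the other tray. Next I'll measure them.

```bash
cat > h.py <<'E'
import numpy as np,cv2
from scipy.spatial.transform import Rotation as Ro
from rig import r
np.set_printoptions(suppress=True,precision=3)
def eul(e): return Ro.from_euler('xyz',e).as_matrix()
def campose(n,s=None):
    c=r.get_calibration(n)
    if n!='wrist': return c['mtx'],np.array(c['position']),eul(c['rotation'])
    T=np.eye(4);T[:3,:3]=eul(s['tcp_rot']);T[:3,3]=s['eef_pos'];T=T@c['mount']
    return c['mtx'],T[:3,3],T[:3,:3]
def ray(cam,uv,z):
    K,p,R=cam; uv=np.atleast_2d(np.array(uv,float))
    d=(np.c_[uv,np.ones(len(uv))]@np.linalg.inv(K).T)@R.T
    return p+d*((z-p[2])/d[:,2])[:,None]
def proj(cam,P):
    K,p,R=cam; q=(np.atleast_2d(P)-p)@R@K.T
    return q[:,:2]/q[:,2:]
def square_fit(xy):
    (c,sz,a)=cv2.minAreaRect(np.array(xy,np.float32)); return c,sz,a
def dep(cam,d):
    K,p,R=cam; v,u=np.mgrid[:d.shape[0],:d.shape[1]]
    q=np.stack([(u-K[0,2])/K[0,0]*d,(v-K[1,2])/K[1,1]*d,d],-1)
    P=q@R.T+p; P[d==0]=np.nan; return P
def blobs(m,amin=30):
    n,l,st,ce=cv2.connectedComponentsWithStats(m.astype(np.uint8)); 
    return [(i,st[i],ce[i]) for i in range(1,n) if st[i,4]>=amin],l
E
python3 - <<'E'
from h import *
im=np.load('pics/top0rgb.npy');d=np.load('pics/top0.npy');cam=campose('top')
P=dep(cam,d)
print('bench z',np.nanmedian(P[260:330,150:250,2]))
hsv=cv2.cvtColor(im,cv2.COLOR_RGB2HSV)
for n,(u0,u1,v0,v1) in dict(foot=(255,315,180,240),blank=(335,385,218,270),empty=(175,235,205,262)).items():
    z=P[v0:v1,u0:u1,2]; print(n,np.nanmax(z)); 
for (u,v) in [(286,207),(360,244),(205,234),(270,200),(345,230),(278,215)]: print((u,v),P[v,u],im[v,u],hsv[v,u])
# tall tops
for n,(u0,u1,v0,v1),zl,zc in [('foot',(255,315,180,240),60,76),('blank',(335,385,218,270),38,50)]:
    m=np.zeros(d.shape,bool); m[v0:v1,u0:u1]=P[v0:v1,u0:u1,2]>zl
    vs,us=np.nonzero(m); xy=ray(cam,np.c_[us,vs],zc)[:,:2]; print(n,len(vs),P[m].mean(0),xy.mean(0),square_fit(xy))
big=cv2.resize(im[170:280,170:400],None,fx=3.4,fy=3.4,interpolation=cv2.INTER_CUBIC)
big=np.clip(big*1.7,0,255).astype(np.uint8)
cv2.imwrite('pics/topcrop.png',big[:,:,::-1])
E
```

```text
bench z -0.010188844301410427
foot 85.06936069488506
blank 63.589586644508245
empty 20.26442011208519
(286, 207) [589.114 -24.387  71.28 ] [130 101  74] [ 14 110 130]
(360, 244) [ 483.09  -249.058   51.213] [118  90  62] [ 15 121 118]
(205, 234) [504.064 225.397   3.757] [90 86 84] [10 17 90]
(270, 200) [612.852  25.207  17.464] [126 108  79] [ 19  95 126]
(345, 230) [ 525.009 -208.54     6.236] [86 80 76] [12 30 86]
(278, 215) [566.384  -0.562  31.756] [126 127 119] [ 34  16 127]
foot 233 [588.083 -21.557  75.954] [588.083 -21.557] ((587.320556640625, -21.416059494018555), (50.69808578491211, 47.650299072265625), 1.0899767875671387)
blank 303 [ 484.174 -248.019   49.94 ] [ 484.173 -248.014] ((483.92327880859375, -247.47027587890625), (52.35108947753906, 51.24027633666992), 64.46200561523438)
```

View pics/topcrop.png

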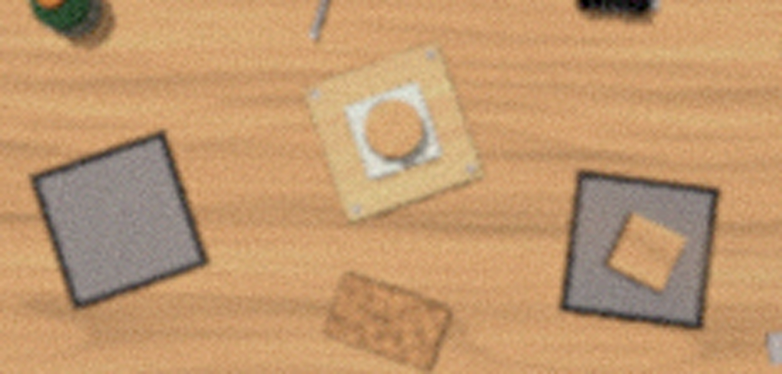

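```bash
cat >> h.py <<'E'
def tool():
    s=r.sense(); return s,np.array(s['eef_pos']),eul(s['tcp_rot'])
def down(phi): # jaw dir at phi deg, x down
    x=np.array([0,0,-1.]);p=np.radians(phi);z=np.array([np.cos(p),np.sin(p),0]);return np.c_[x,np.cross(z,x),z]
def plan(pos,phi=None):
    s,p,R=tool(); out=R.T@(np.array(pos)-p)/10
    phi0=np.degrees(np.arctan2(R[1,2],R[0,2]))
    print('tcp',p,'jaw phi',phi0,'tilt',np.degrees(np.arccos(-R[2,0])))
    print(' shift cm (tool axes now)',out)
    if phi is not None: print(' turn first deg',np.degrees(Ro.from_matrix(R.T@down(phi)).as_rotvec()),' then shift',down(phi).T@(np.array(pos)-p)/10)
E
python3 - <<'E'
from h import *
cam=campose('top')
for n,q,z in [('empty',[(163,132),(207,264),(77,306),(32,177)],8),('jig',[(435,45),(482,175),(350,221),(306,92)],18),('btray',[(580,171),(719,187),(701,328),(561,310)],8)]:
    P=ray(cam,np.array(q)/3.4+170,z)[:,:2]; e=np.diff(P,axis=0); print(n,P.mean(0),np.linalg.norm(e,axis=1),np.degrees(np.arctan2(e[:,1],e[:,0])))
s,p,R=tool();print(R,np.degrees(s['qpos']))
plan([588,-21,200],-20)
E
```

```text
empty [502.228 224.082] [127.043 124.217 124.714] [-160.134  109.021   20.891]
jig [585.458 -23.658] [125.543 126.538 123.722] [-159.177  110.327   20.014]
btray [ 485.093 -249.865] [126.936 128.844 127.547] [-95.464 173.301  83.855]
[[-0.    -0.959  0.283]
 [-0.001  0.283  0.959]
 [-1.    -0.    -0.001]] [73.432 20.258 93.626 -0.001 66.188 -0.136]
tcp [176.667 599.058 230.636] jaw phi 73.56810396652486 tilt 0.07150197253593898
 shift cm (tool axes now) [  3.124 -56.993 -47.834]
 turn first deg [93.568 -0.054  0.059]  then shift [  3.064 -44.198  59.86 ]
```

Run:
```python
from h import *
plan([588,-22,190],20)
```

```text
tcp [176.667 599.058 230.636] jaw phi 73.56810396652486 tilt 0.07150197253593898
 shift cm (tool axes now) [  4.124 -57.021 -47.929]
 turn first deg [53.568 -0.066  0.034]  then shift [  4.064 -72.429  17.411]
```

jog_arm([
  [7.65, 0, 0, 0, 0, 0, 1],
  [7.65, 0, 0, 0, 0, 0, 1],
  [7.65, 0, 0, 0, 0, 0, 1],
  [7.65, 0, 0, 0, 0, 0, 1],
  [7.65, 0, 0, 0, 0, 0, 1],
  [7.65, 0, 0, 0, 0, 0, 1],
  [7.65, 0, 0, 0, 0, 0, 1],
])

```text
clock: 0.8
eef_pos: [176.7, 599.2, 230.8]
tcp_rot: [-2.209, 1.57, -1.865]
contact_force: [-0.1, 0.3, 0.6]
opening: 0.999
```

jog_arm([
  [0, 0, 0, 0.22, -4, 0.97, 1],
  [0, 0, 0, 0.22, -4, 0.97, 1],
  [0, 0, 0, 0.22, -4, 0.97, 1],
  [0, 0, 0, 0.22, -4, 0.97, 1],
  [0, 0, 0, 0.22, -4, 0.97, 1],
  [0, 0, 0, 0.22, -4, 0.97, 1],
  [0, 0, 0, 0.22, -4, 0.97, 1],
  [0, 0, 0, 0.22, -4, 0.97, 1],
  [0, 0, 0, 0.22, -4, 0.97, 1],
  [0, 0, 0, 0.22, -4, 0.97, 1],
  [0, 0, 0, 0.22, -4, 0.97, 1],
  [0, 0, 0, 0.22, -4, 0.97, 1],
  [0, 0, 0, 0.22, -4, 0.97, 1],
  [0, 0, 0, 0.22, -4, 0.97, 1],
  [0, 0, 0, 0.22, -4, 0.97, 1],
  [0, 0, 0, 0.22, -4, 0.97, 1],
  [0, 0, 0, 0.22, -4, 0.97, 1],
  [0, 0, 0, 0.22, -4, 0.97, 1],
  [0, 0, 0, 0, -0.4, 0, 1],
  [0, 0, 0, 0, 0, 0, 1],
])

```text
clock: 2.8
eef_pos: [588.5, -21.8, 191.0]
tcp_rot: [2.653, 1.57, 3.0]
contact_force: [-0.2, 0.8, 0.8]
opening: 1.0
```

Run:
```python
from h import *
s,p,R=tool()
im,d=r.grab_frame('wrist'); cam=campose('wrist',s)
cv2.imwrite('pics/w1.png',im[:,:,::-1]); np.savez('pics/w1.npz',im=im,d=d,K=cam[0],p=cam[1],R=cam[2])
P=dep(cam,d); plan([588,-22,190],20)
m=(P[...,2]>66)&(P[...,2]<86)&(abs(P[...,0]-588)<60)&(abs(P[...,1]+22)<60)
bl,l=blobs(m,100)
for i,st,c in bl:
    vs,us=np.nonzero(l==i); xy=ray(cam,np.c_[us,vs],76)[:,:2].astype(np.float32); print(st,P[l==i].mean(0),cv2.minEnclosingCircle(xy),xy.mean(0))
```

```text
tcp [587.955 -20.892 191.177] jaw phi 19.962677610871413 tilt 0.0847196008489773
 shift cm (tool axes now) [ 0.118 -0.106 -0.033]
 turn first deg [-0.037 -0.07  -0.048]  then shift [ 0.118 -0.106 -0.034]
[ 244  167   68   67 3547] [586.665 -19.846  75.946] ((587.0823364257812, -20.231054306030273), 26.627464294433594) [586.666 -19.849]
```

View pics/w1.png

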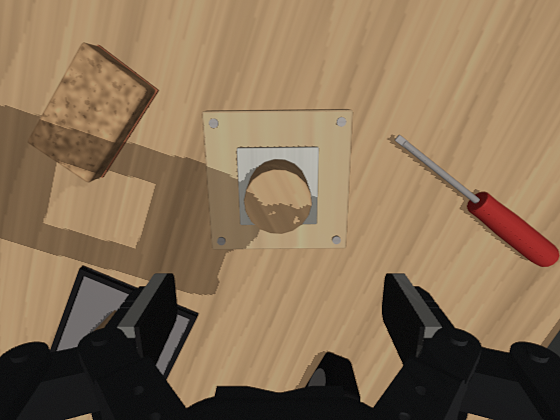

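jog_arm([
  [0, 0, 0, 3, 0.15, -0.05, 1],
  [0, 0, 0, 3, 0, 0, 1],
  [0, 0, 0, 3, 0, 0, 1],
  [0, 0, 0, 3, 0, 0, 1],
  [0, 0, 0, 2, 0, 0, 1],
  [0, 0, 0, 0.7, 0, 0, 1],
  [0, 0, 0, 0, 0, 0, 1],
  [0, 0, 0, 0, 0, 0, 0],
  [0, 0, 0, 0, 0, 0, 0],
  [0, 0, 0, 0, 0, 0, 0],
  [0, 0, 0, 0, 0, 0, 0],
  [0, 0, 0, 0, 0, 0, 0],
  [0, 0, 0, 0, 0, 0, 0],
  [0, 0, 0, 0, 0, 0, 0],
  [0, 0, 0, 0, 0, 0, 0],
], force=40)

```text
clock: 4.35
eef_pos: [587.8, -19.9, 45.7]
tcp_rot: [-0.321, 1.57, 0.028]
contact_force: [-3.3, -0.2, 7.1]
opening: 0.597
```

jog_arm([
  [0, 0, 0, -0.5, 0, 0, 0],
  [0, 0, 0, -1, 0, 0, 0],
  [0, 0, 0, -1.5, 0, 0, 0],
  [0, 0, 0, -2, 0, 0, 0],
  [0, 0, 0, -2, 0, 0, 0],
  [0, 0, 0, -2, 0, 0, 0],
  [0, 0, 0, -1, 0, 0, 0],
  [0, 0, 0, 0, 0, 0, 0],
])

```text
clock: 5.15
eef_pos: [589.0, -19.8, 146.9]
tcp_rot: [-0.381, 1.567, -0.032]
contact_force: [0.4, -0.0, -0.6]
opening: 0.597
```

Run:
```python
from h import *
s,p,R=tool()
im,d=r.grab_frame('wrist'); cam=campose('wrist',s)
cv2.imwrite('pics/w2.png',im[:,:,::-1]); print(s['opening'],s['contact_force'])
P=dep(cam,d)
c=(p+R@np.array([-18.7,0,0])); print('hold pt',c)
Q=(P-p)@R
print('px of foot', Q[235:300:15,280])
plan([502.5,224,150],20)
```

```text
0.5969410070138695 [ 0.385 -0.001 -0.627]
hold pt [588.925 -19.803 165.638]
px of foot [[ -6.366  23.681   0.38 ]
 [-22.462  24.278   0.341]
 [-29.591  21.767   0.325]
 [-29.559  15.815   0.329]
 [-30.224  10.113   0.33 ]]
tcp [588.154 -19.811 145.567] jaw phi 20.016630353365642 tilt 0.10280849870661098
 shift cm (tool axes now) [-0.46  25.84   0.298]
 turn first deg [0.017 0.095 0.039]  then shift [-0.443 25.84   0.29 ]
```

View pics/w2.png

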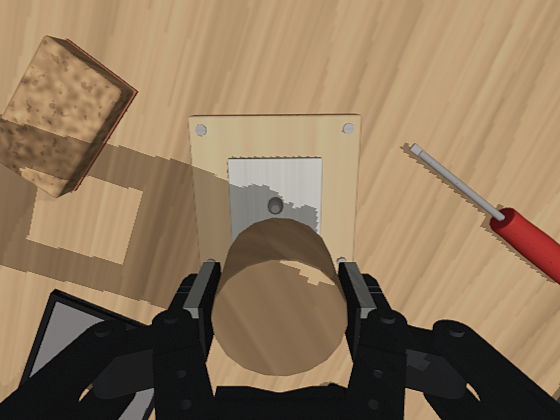

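jog_arm([
  [0, 0, 0, 0, 2, 0, 0],
  [0, 0, 0, 0, 4, 0.15, 0],
  [0, 0, 0, 0, 4, 0.15, 0],
  [0, 0, 0, 0, 4, 0, 0],
  [0, 0, 0, 0, 4, 0, 0],
  [0, 0, 0, 0, 4, 0, 0],
  [0, 0, 0, 0, 2.8, 0, 0],
  [0, 0, 0, 0, 1, 0, 0],
  [0, 0, 0, 1.5, 0, 0, 0],
  [0, 0, 0, 3, 0, 0, 0],
  [0, 0, 0, 3, 0, 0, 0],
  [0, 0, 0, 2, 0, 0, 0],
  [0, 0, 0, 1, 0, 0, 0],
  [0, 0, 0, 0.5, 0, 0, 0],
  [0, 0, 0, 0.5, 0, 0, 0],
  [0, 0, 0, 0, 0, 0, 0],
  [0, 0, 0, 0, 0, 0, 0],
])

```text
clock: 6.9
eef_pos: [502.7, 223.8, 30.4]
tcp_rot: [0.041, 1.57, 0.391]
contact_force: [0.6, 0.8, -1.0]
opening: 0.591
```

Run:
```python
from h import *
s,p,R=tool()
im,d=r.grab_frame('wrist'); cam=campose('wrist',s)
cv2.imwrite('pics/w3.png',im[:,:,::-1]); print(s['contact_force'])
plan([502.5,224,20],20)
```

```text
[ 0.623  0.845 -1.035]
tcp [502.747 223.869  30.437] jaw phi 20.019196732884822 tilt 0.07517817535041696
 shift cm (tool axes now) [ 1.044  0.021 -0.02 ]
 turn first deg [ 0.019  0.075 -0.004]  then shift [ 1.044  0.021 -0.019]
```

View pics/w3.png

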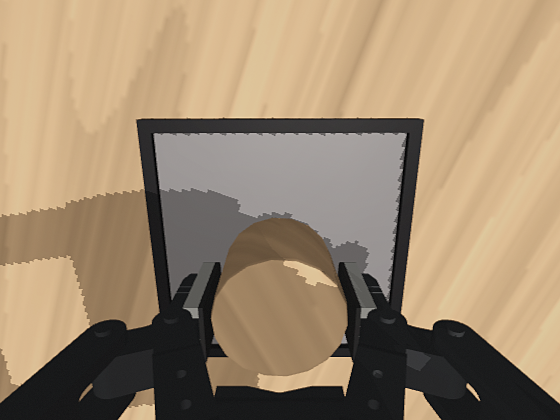

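jog_arm([
  [0, 0, 0, 0.5, 0, 0, 0],
  [0, 0, 0, 0.3, 0, 0, 0],
  [0, 0, 0, 0.1, 0, 0, 0],
  [0, 0, 0, 0.1, 0, 0, 0],
  [0, 0, 0, 0, 0, 0, 0],
])

```text
clock: 7.45
eef_pos: [502.1, 223.7, 20.7]
tcp_rot: [-2.93, 1.571, -2.581]
contact_force: [-5.1, -1.9, 15.4]
opening: 0.593
```

jog_arm([
  [0, 0, 0, -0.05, 0, 0, 0],
  [0, 0, 0, 0, 0, 0, 0.7],
  [0, 0, 0, 0, 0, 0, 0.85],
  [0, 0, 0, 0, 0, 0, 1],
  [0, 0, 0, 0, 0, 0, 1],
  [0, 0, 0, 0, 0, 0, 1],
  [0, 0, 0, -1, 0, 0, 1],
  [0, 0, 0, -2, 0, 0, 1],
  [0, 0, 0, -4, 0, 0, 1],
  [0, 0, 0, -4, 0, 0, 1],
  [0, 0, 0, -4, 0, 0, 1],
  [0, 0, 0, -2, 0, 0, 1],
  [0, 0, 0, 0, 0, 0, 1],
])

```text
clock: 8.75
eef_pos: [504.1, 224.5, 194.3]
tcp_rot: [0.069, 1.564, 0.418]
contact_force: [0.1, -0.4, 0.1]
opening: 1.0
```

Run:
```python
from h import *
s,p,R=tool()
im,d=r.grab_frame('wrist'); cam=campose('wrist',s)
cv2.imwrite('pics/w4.png',im[:,:,::-1]); print(s['contact_force'])
P=dep(cam,d)
m=(P[...,2]>40)&(P[...,2]<60)&(abs(P[...,0]-502)<60)&(abs(P[...,1]-224)<60)
bl,l=blobs(m,100)
for i,st,c in bl:
    vs,us=np.nonzero(l==i); xy=ray(cam,np.c_[us,vs],50)[:,:2].astype(np.float32); print(st,P[l==i].mean(0),P[l==i][:,2].std(),cv2.minEnclosingCircle(xy))
plan([587,-20,190],-26)
```

```text
[ 0.11  -0.375  0.083]
[ 245  163   62   61 2917] [502.104 223.875  49.948] 1.2988527967963452 ((502.011962890625, 223.32179260253906), 26.462657928466797)
tcp [502.984 224.014 192.152] jaw phi 20.01828014515391 tilt 0.20487540882444497
 shift cm (tool axes now) [  0.207 -25.803  -0.46 ]
 turn first deg [46.018  0.188 -0.095]  then shift [  0.215 -18.249  18.248]
```

View pics/w4.png

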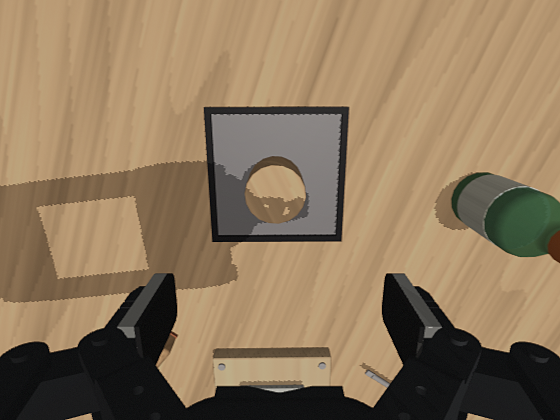

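The foot is standing in the tray at about (276,190), in the middle and upright. Next I'll view the bare pin.

jog_arm([
  [7.67, 0, 0, 0, 0, 0, 1],
  [7.67, 0, 0, 0, 0, 0, 1],
  [7.67, 0, 0, 0, 0, 0, 1],
  [7.67, 0, 0, 0, 0, 0, 1],
  [7.67, 0, 0, 0, 0, 0, 1],
  [7.67, 0, 0, 0, 0, 0, 1],
  [0, 0, 0, 0.03, -2.6, 2.6, 1],
  [0, 0, 0, 0.03, -2.6, 2.6, 1],
  [0, 0, 0, 0.03, -2.6, 2.6, 1],
  [0, 0, 0, 0.03, -2.6, 2.6, 1],
  [0, 0, 0, 0.03, -2.6, 2.6, 1],
  [0, 0, 0, 0.03, -2.6, 2.6, 1],
  [0, 0, 0, 0.03, -2.6, 2.6, 1],
  [0, 0, 0, 0, 0, 0, 1],
])

```text
clock: 10.2
eef_pos: [586.3, -23.3, 186.6]
tcp_rot: [-2.084, 1.569, -2.541]
contact_force: [-0.5, -0.2, 0.2]
opening: 1.001
```

Run:
```python
from h import *
s,p,R=tool()
im,d=r.grab_frame('wrist'); cam=campose('wrist',s)
cv2.imwrite('pics/w5.png',im[:,:,::-1]); np.savez('pics/w5.npz',im=im,d=d,K=cam[0],p=cam[1],R=cam[2])
P=dep(cam,d)
m=(P[...,2]>36)&(P[...,2]<50)&(abs(P[...,0]-588)<40)&(abs(P[...,1]+20)<40)
vs,us=np.nonzero(m); print(us.mean(),vs.mean(),len(us),P[m].mean(0),P[m][:,2].max())
x,y=int(us.mean()),int(vs.mean())
cv2.imwrite('pics/w5c.png',cv2.resize(im[y-50:y+50,x-60:x+60,::-1],None,fx=6,fy=6,interpolation=cv2.INTER_NEAREST)); print(x,y)
plan([484,-248,175],-26)
```

```text
280.64 188.60666666666665 150 [587.763 -20.941  40.161] 44.171655139097766
280 188
tcp [585.46  -21.425 186.523] jaw phi -26.172378531222783 tilt 0.13500154382357693
 shift cm (tool axes now) [  1.176 -24.808   0.89 ]
 turn first deg [-0.172 -0.121  0.06 ]  then shift [  1.152 -24.812   0.813]
```

View pics/w5.png

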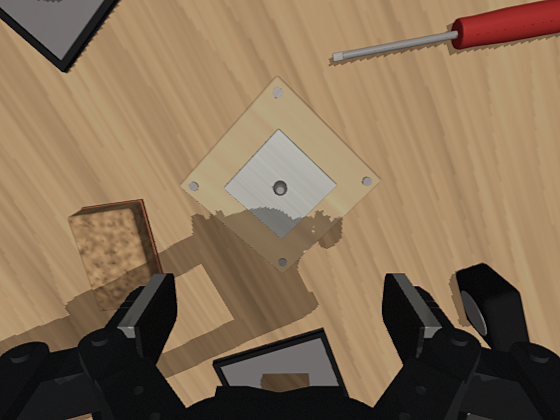

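View pics/w5c.png

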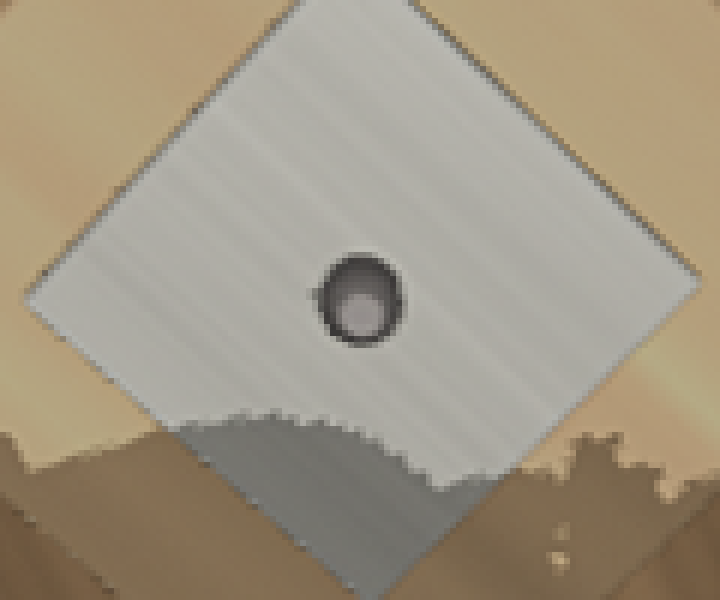

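Run:
```python
from h import *
f=np.load('pics/w5.npz');cam=(f['K'],f['p'],f['R'])
print('pin (1 reading)',ray(cam,[280.2,190.7],42), ray(cam,[280.2,190.7-1],42))
# more readings
for k in range(3):
    s,p,R=tool(); im,d=r.grab_frame('wrist'); print(p,np.degrees(np.arctan2(R[1,2],R[0,2])),'pin',ray(campose('wrist',s),[280.2,190.7],42))
```

```text
pin (1 reading) [[586.85  -21.958  42.   ]] [[587.23  -21.183  42.   ]]
[585.46  -21.425 186.523] -26.172378531222783 pin [[585.916 -19.971  42.   ]]
[585.103 -20.203 186.645] -26.113718499892894 pin [[585.513 -18.718  42.   ]]
[585.003 -19.421 186.903] -26.044758499693984 pin [[585.416 -17.989  42.   ]]
```

jog_arm([
  [0, 0, 0, 0, 0, 0, 1],
  [0, 0, 0, 0, 0, 0, 1],
  [0, 0, 0, 0, 0, 0, 1],
])

```text
clock: 10.7
eef_pos: [585.9, -19.0, 188.2]
tcp_rot: [0.387, 1.571, -0.066]
contact_force: [0.3, 0.3, -0.2]
opening: 1.003
```

Run:
```python
from h import *
for k in range(3):
    s,p,R=tool(); im,d=r.grab_frame('wrist'); cam=campose('wrist',s); print(s['clock'],p,np.degrees(np.arctan2(R[1,2],R[0,2])))
    P=dep(cam,d)
    m=(P[...,2]>39.5)&(P[...,2]<50)&(abs(P[...,0]-588)<40)&(abs(P[...,1]+20)<40)
    vs,us=np.nonzero(m); print(us.mean(),vs.mean(),len(us),P[m].mean(0), ray(cam,[us.mean(),vs.mean()],42))
cv2.imwrite('pics/w6c.png',cv2.resize(im[138:238,220:340,::-1],None,fx=6,fy=6,interpolation=cv2.INTER_NEAREST))
np.savez('pics/w6.npz',im=im,d=d,K=cam[0],p=cam[1],R=cam[2])
```

```text
10.7 [585.855 -19.009 188.153] -25.943241153260438
283.2 193.5529411764706 85 [587.584 -21.436  41.418] [[587.65  -21.285  42.   ]]
10.75 [585.935 -19.119 188.187] -25.950217480394635
282.85057471264366 193.13793103448276 87 [587.567 -21.099  41.41 ] [[587.635 -20.948  42.   ]]
10.8 [585.963 -19.27  188.197] -25.96710948672789
282.86813186813185 193.07692307692307 91 [587.617 -21.249  41.26 ] [[587.701 -21.059  42.   ]]
```

View pics/w6c.png

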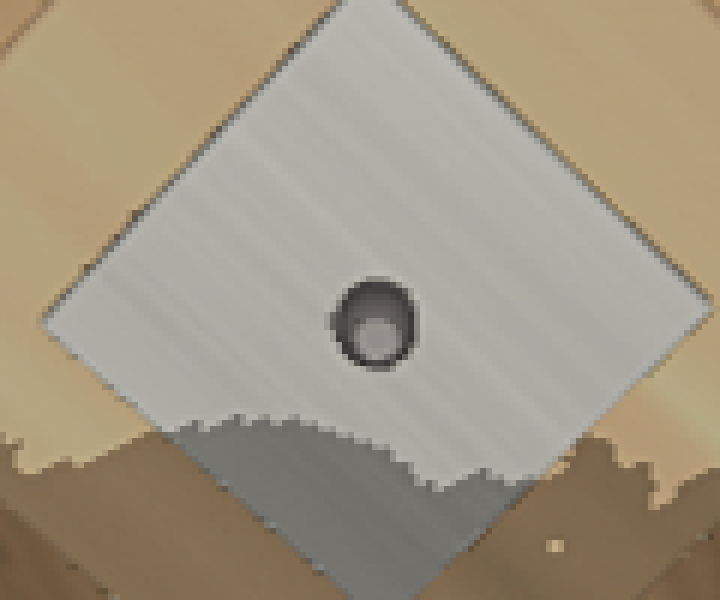

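Run:
```python
from h import *
f=np.load('pics/w6.npz');cam=(f['K'],f['p'],f['R'])
print(ray(cam,[282.8,194.6],42))
plan([484,-248,175],-26)
```

```text
[[587.07  -22.231  42.   ]]
tcp [585.987 -19.398 188.168] jaw phi -25.975157377422576 tilt 0.007901525609799006
 shift cm (tool axes now) [  1.316 -25.018   0.844]
 turn first deg [ 0.025  0.008 -0.002]  then shift [  1.317 -25.017   0.855]
```

jog_arm([
  [0, 0, 0, 0, -2, 0.1, 1],
  [0, 0, 0, 0.2, -4, 0.1, 1],
  [0, 0, 0, 0.2, -4, 0.1, 1],
  [0, 0, 0, 0.2, -4, 0.1, 1],
  [0, 0, 0, 0.2, -4, 0.1, 1],
  [0, 0, 0, 0.2, -4, 0.1, 1],
  [0, 0, 0, 0.2, -2, 0.1, 1],
  [0, 0, 0, 0.1, -1, 0.1, 1],
  [0, 0, 0, 0, 0, 0, 1],
  [0, 0, 0, 0, 0, 0, 1],
  [0, 0, 0, 0, 0, 0, 1],
  [0, 0, 0, 0, 0, 0, 1],
])

```text
clock: 12.05
eef_pos: [484.1, -247.0, 175.2]
tcp_rot: [0.95, 1.571, 0.497]
contact_force: [-0.6, 0.2, 0.5]
opening: 0.998
```

Run:
```python
from h import *
s,p,R=tool(); im,d=r.grab_frame('wrist'); cam=campose('wrist',s)
cv2.imwrite('pics/w7.png',im[:,:,::-1]); np.savez('pics/w7.npz',im=im,d=d,K=cam[0],p=cam[1],R=cam[2])
P=dep(cam,d)
m=(P[...,2]>46)&(P[...,2]<56)&(abs(P[...,0]-484)<50)&(abs(P[...,1]+248)<50)
bl,l=blobs(m,100)
for i,st,c in bl:
    vs,us=np.nonzero(l==i); xy=ray(cam,np.c_[us,vs],50)[:,:2]; print(st,P[l==i].mean(0),square_fit(xy))
s,p,R=tool(); plan([484,-248,19],-26)
```

```text
[ 246  168   68   66 4245] [ 483.675 -247.74    50.19 ] ((483.226806640625, -248.3456573486328), (52.99113464355469, 52.114288330078125), 65.05408477783203)
tcp [ 484.013 -247.127  175.157] jaw phi -25.930416448405303 tilt 0.007990273341614864
 shift cm (tool axes now) [15.616 -0.08   0.035]
 turn first deg [ 0.07   0.007 -0.004]  then shift [15.616 -0.079  0.037]
```

View pics/w7.png

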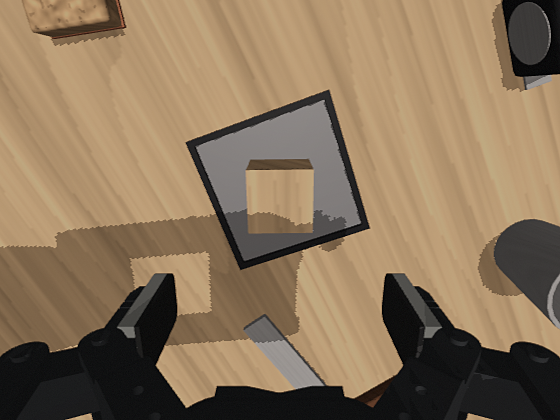

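The wrist view shows the blank at (280,196), square to the jaws within about 1°. I'll descend and grip it.

jog_arm([
  [-0.9, 0, 0, 2, -0.1, 0, 1],
  [0, 0, 0, 4, 0, 0, 1],
  [0, 0, 0, 4, 0, 0, 1],
  [0, 0, 0, 3, 0, 0, 1],
  [0, 0, 0, 1.5, 0, 0, 1],
  [0, 0, 0, 1, 0, 0, 1],
  [0, 0, 0, 0, 0, 0, 1],
  [0, 0, 0, 0, 0, 0, 1],
  [0, 0, 0, 0, 0, 0, 0],
  [0, 0, 0, 0, 0, 0, 0],
  [0, 0, 0, 0, 0, 0, 0],
  [0, 0, 0, 0, 0, 0, 0],
  [0, 0, 0, 0, 0, 0, 0],
  [0, 0, 0, 0, 0, 0, 0],
  [0, 0, 0, 0, 0, 0, 0],
], force=60)

```text
clock: 13.6
eef_pos: [483.7, -249.1, 21.2]
tcp_rot: [-0.03, 1.569, -0.468]
contact_force: [-1.1, 1.4, 7.5]
opening: 0.599
```

jog_arm([
  [0, 0, 0, -0.5, 0, 0, 0],
  [0, 0, 0, -2, 0, 0, 0],
  [0, 0, 0, -3, 0, 0, 0],
  [0, 0, 0, -3, 0, 0, 0],
  [0, 0, 0, -2, 0, 0, 0],
  [0, 0, 0, 0, 0, 0, 0],
  [0, 0, 0, 0, 0, 0, 0],
  [0, 0, 0, 0, 0, 0, 0],
  [0, 0, 0, 0, 0, 0, 0],
])

```text
clock: 14.5
eef_pos: [482.4, -248.4, 123.9]
tcp_rot: [3.109, 1.569, 2.67]
contact_force: [0.1, -0.2, -0.7]
opening: 0.595
```

Run:
```python
from h import *
s,p,R=tool(); im,d=r.grab_frame('wrist'); cam=campose('wrist',s)
cv2.imwrite('pics/w8.png',im[:,:,::-1]); np.savez('pics/w8.npz',im=im,d=d,K=cam[0],p=cam[1],R=cam[2],tp=p,tR=R)
print(s['opening'],s['contact_force'])
P=dep(cam,d); Q=(P-p)@R
m=(Q[...,0]<-25)&(Q[...,0]>-45)&(abs(Q[...,2])<24)&(abs(Q[...,1])<40)
vs,us=np.nonzero(m); print(us.min(),us.max(),vs.min(),vs.max(),Q[m].min(0),Q[m].max(0),Q[m].mean(0),'x std',Q[m][:,0].std())
A=np.c_[Q[m][:,1:],np.ones(m.sum())]; print('plane tilt',np.linalg.lstsq(A,Q[m][:,0],rcond=None)[0])
plan([587.1,-22,121],None)
```

```text
0.5946717619147578 [ 0.05  -0.216 -0.728]
213 350 247 373 [-31.024 -27.122 -23.996] [-25.001  26.765  23.999] [-28.91    2.256  -0.022] x std 0.6806111344306222
plane tilt [  0.006   0.002 -28.923]
tcp [ 482.497 -248.477  124.004] jaw phi -25.10260940171261 tilt 0.1135807300170848
 shift cm (tool axes now) [ 0.302 24.946 -0.135]
```

View pics/w8.png

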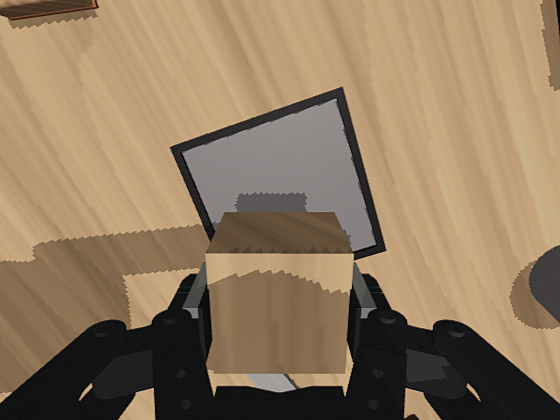

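Run:
```python
from h import *
f=np.load('pics/w8.npz');T=r.get_calibration('wrist');M=T['mount'];K=T['mtx']
im=f['im'];g=cv2.cvtColor(im,cv2.COLOR_RGB2GRAY).astype(int)
print(g[240:262,280],'|',g[366:384,280])
def toolray(uv,x):
    d=M[:3,:3]@np.linalg.inv(K)@np.array([*uv,1.]); o=M[:3,3]; return o+d*((x-o[0])/d[0])
for uv in [(280,252),(280,374.5),(206,253),(354.5,253)]: print(uv,toolray(uv,-29))
# pin in tool frame at w6, to same calibration
s=np.load('pics/w6.npz')
```

```text
[ 76  76  74  73  72  72  73  74  76  75  77  75  71 113 171 167 165 165
 164 164 165 165] | [103 102 102 102 102 103  98 113 164 161 158 156 157 160 159 157 158 161]
(280, 252) [-29.     26.213  -0.386]
(280, 374.5) [-29.    -26.746  -0.356]
(206, 253) [-29.     25.827 -26.299]
(354.5, 253) [-29.     25.833  25.694]
```

jog_arm([
  [0, 0, 0, 0, 2, 0, 0],
  [0, 0, 0, 0, 4, 0, 0],
  [0, 0, 0, 0, 4, 0, 0],
  [0, 0, 0, 0, 4, 0, 0],
  [0, 0, 0, 0, 4, -0.1, 0],
  [0, 0, 0, 0, 4, 0, 0],
  [0, 0, 0, 0, 2, 0, 0],
  [0, 0, 0, 0, 0.95, 0, 0],
  [0, 0, 0, 0, 0, 0, 0],
  [0, 0, 0, 2, 0, 0, 0],
  [0, 0, 0, 2, 0, 0, 0],
  [0, 0, 0, 1, 0, 0, 0],
  [0, 0, 0, 0, 0, 0, 0],
  [0, 0, 0, 0, 0, 0, 0],
  [0, 0, 0, 0, 0, 0, 0],
  [0, 0, 0, 0, 0, 0, 0],
])

```text
clock: 16.15
eef_pos: [588.7, -22.6, 76.0]
tcp_rot: [0.369, 1.569, -0.069]
contact_force: [0.1, 0.9, -0.6]
opening: 0.598
```

Run:
```python
from h import *
s,p,R=tool(); print(s['contact_force'])
plan([587.1,-22,59],-25)
for n in ['scene','wrist']:
    im,d=r.grab_frame(n); cv2.imwrite(f'pics/{n}9.png',im[:,:,::-1]);
    if n=='scene':
        u,v=proj(campose('scene'),[587,-22,60])[0].astype(int); print(u,v)
        cv2.imwrite('pics/scene9.png',cv2.resize(im[v-60:v+60,u-80:u+80,::-1],None,fx=4,fy=4,interpolation=cv2.INTER_CUBIC))
plan([587.1,-22,59],-25)
```

```text
[ 0.098  0.896 -0.641]
tcp [588.656 -22.616  75.981] jaw phi -25.1083882568053 tilt 0.08190065034082723
 shift cm (tool axes now) [ 1.698 -0.011 -0.169]
 turn first deg [-0.108  0.076 -0.029]  then shift [ 1.698 -0.01  -0.167]
271 204
tcp [588.447 -22.474  75.702] jaw phi -25.100154766357004 tilt 0.057262848885571115
 shift cm (tool axes now) [ 1.67  -0.015 -0.144]
 turn first deg [-0.1    0.053 -0.021]  then shift [ 1.67  -0.014 -0.142]
```

View pics/wrist9.png

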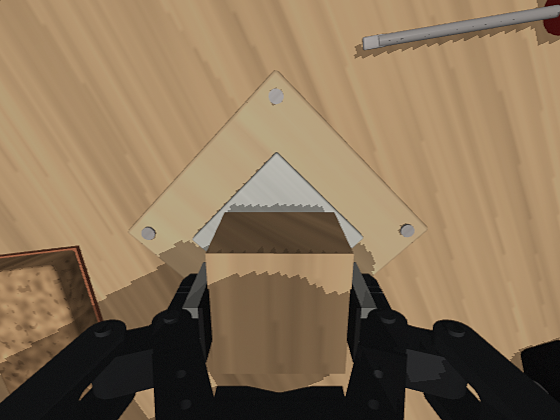

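View pics/scene9.png

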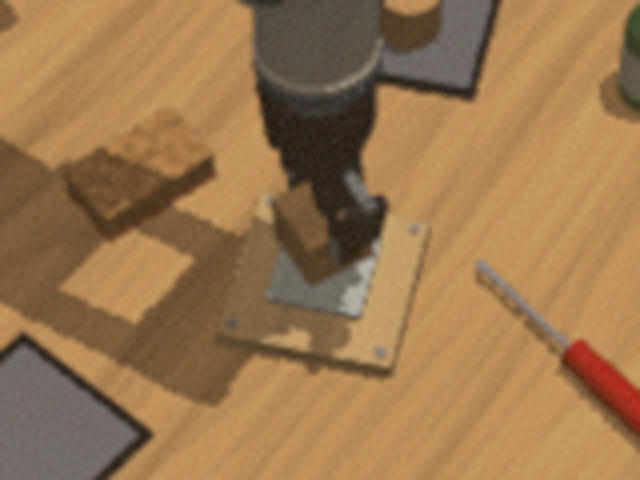

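Run:
```python
from h import *
T=r.get_calibration('wrist');M=T['mount'];K=T['mtx']
def toolray(uv,x):
    d=M[:3,:3]@np.linalg.inv(K)@np.array([*uv,1.]); o=M[:3,3]; return o+d*((x-o[0])/d[0])
a,b,c=[toolray(q,57.7) for q in [(148.5,233),(276,96),(407,230)]]
print('screw mid',(a+c)/2, np.linalg.norm(a-c), 'apex screw',b, 'b-mid',b-(a+c)/2)
print('board corners mid', [toolray(q,57.7) for q in [(130,233),(276,70),(427,230)]], (toolray((130,233),57.7)+toolray((427,230),57.7))/2)
print('pin w/ TCP err', )
s,p,R=tool(); print(R.T@(np.array([587.1,-22.0,42])-p))
```

```text
screw mid [57.7   -0.463 -1.715] 156.2612654190687 apex screw [57.7   77.696 -2.417] b-mid [ 0.    78.159 -0.702]
board corners mid [array([ 57.7  ,  -1.442, -91.044]), array([57.7  , 90.752, -2.38 ]), array([57.7  ,  0.517, 88.474])] [57.7   -0.463 -1.285]
pin w/ TCP err
[33.701 -0.154 -1.452]
```

jog_arm([
  [0, 0, 0, 0, -0.03, -0.12, 0],
  [0, 0, 0, 0.7, 0, 0, 0],
  [0, 0, 0, 0.5, 0, 0, 0],
  [0, 0, 0, 0.3, 0, 0, 0],
  [0, 0, 0, 0.2, 0, 0, 0],
  [0, 0, 0, 0.2, 0, 0, 0],
  [0, 0, 0, 0.1, 0, 0, 0],
  [0, 0, 0, 0, 0, 0, 0],
  [0, 0, 0, 0, 0, 0, 0],
])

```text
clock: 17.15
eef_pos: [587.0, -22.2, 55.2]
tcp_rot: [0.396, 1.571, -0.042]
contact_force: [0.9, 0.3, -1.8]
opening: 0.594
```

No contact force at 4 mm below the tip height, so the pin is in the hole. I'll carry on down.

jog_arm([
  [0, 0, 0, 0.2, 0, 0, 0],
  [0, 0, 0, 0.2, 0, 0, 0],
  [0, 0, 0, 0.2, 0, 0, 0],
  [0, 0, 0, 0.1, 0, 0, 0],
  [0, 0, 0, 0.1, 0, 0, 0],
  [0, 0, 0, 0, 0, 0, 0],
  [0, 0, 0, 0, 0, 0, 0],
])

```text
clock: 17.85
eef_pos: [586.8, -22.2, 47.2]
tcp_rot: [-2.857, 1.571, 2.988]
contact_force: [-1.4, 0.6, 3.0]
opening: 0.598
```

jog_arm([
  [0, 0, 0, 0.1, 0, 0, 0],
  [0, 0, 0, 0.1, 0, 0, 0],
  [0, 0, 0, 0.1, 0, 0, 0],
  [0, 0, 0, 0.1, 0, 0, 0],
  [0, 0, 0, 0, 0, 0, 0],
  [0, 0, 0, 0, 0, 0, 0],
], force=80)

```text
clock: 18.45
eef_pos: [586.8, -22.2, 43.2]
tcp_rot: [-2.796, 1.571, 3.049]
contact_force: [-3.2, -0.1, 7.1]
opening: 0.593
```

jog_arm([
  [0, 0, 0, 0.1, 0, 0, 0],
  [0, 0, 0, 0.1, 0, 0, 0],
  [0, 0, 0, 0, 0, 0, 0],
  [0, 0, 0, 0, 0, 0, 0],
])

```text
clock: 18.85
eef_pos: [586.8, -22.2, 41.5]
tcp_rot: [-2.809, 1.571, 3.036]
contact_force: [-3.8, 0.7, 8.6]
opening: 0.59
```

jog_arm([
  [0, 0, 0, 0.1, 0, 0, 0],
  [0, 0, 0, 0.05, 0, 0, 0],
  [0, 0, 0, 0, 0, 0, 0],
  [0, 0, 0, 0, 0, 0, 0],
])

```text
clock: 19.25
eef_pos: [586.9, -22.2, 41.2]
tcp_rot: [1.046, 1.571, 0.608]
contact_force: [-8.2, 1.3, 23.5]
opening: 0.591
```

The force jumped to about 23 N while the height stayed put, so the plate is on its stop. I'll check by camera.

Run:
```python
from h import *
s,p,R=tool(); im,d=r.grab_frame('wrist'); cam=campose('wrist',s)
cv2.imwrite('pics/w10.png',im[:,:,::-1]); print(s['contact_force'],s['opening'])
plan([587.1,-22,41])
P=dep(cam,d); Q=(P-p)@R
m=(Q[...,0]<-25)&(Q[...,0]>-45)&(abs(Q[...,2])<22)&(abs(Q[...,1])<22)
A=np.c_[P[m][:,:2]-p[:2],np.ones(m.sum())]; print('top plane (slopes,z)',np.linalg.lstsq(A,P[m][:,2],rcond=None)[0])
im,d=r.grab_frame('scene'); u,v=proj(campose('scene'),[545,100,40])[0].astype(int)
cv2.imwrite('pics/scene10.png',cv2.resize(im[v-75:v+75,u-100:u+100,::-1],None,fx=4,fy=4,interpolation=cv2.INTER_CUBIC))
im,d=r.grab_frame('top'); cv2.imwrite('pics/top10.png',im[:,:,::-1])
P=dep(campose('top'),d); m=(P[...,2]>38)&(P[...,2]<60)&(abs(P[...,0]-502)<50)&(abs(P[...,1]-224)<50); print('foot top',P[m].mean(0),m.sum())
```

```text
[-8.188  1.294 23.456] 0.5905607170876025
tcp [586.898 -22.211  41.235] jaw phi -25.106707657346156 tilt 0.006165695968378717
 shift cm (tool axes now) [0.024 0.028 0.009]
top plane (slopes,z) [-0.001  0.    70.157]
foot top [503.396 221.034  50.187] 231
```

View pics/w10.png

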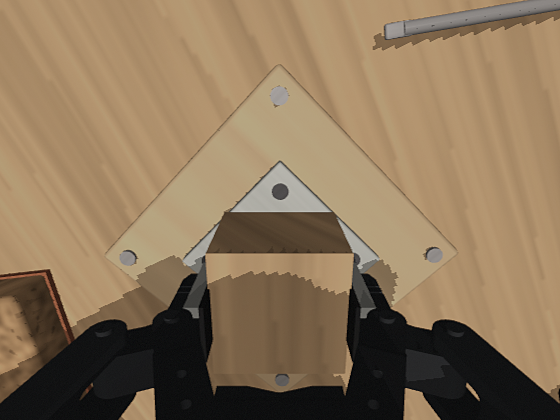

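View pics/scene10.png

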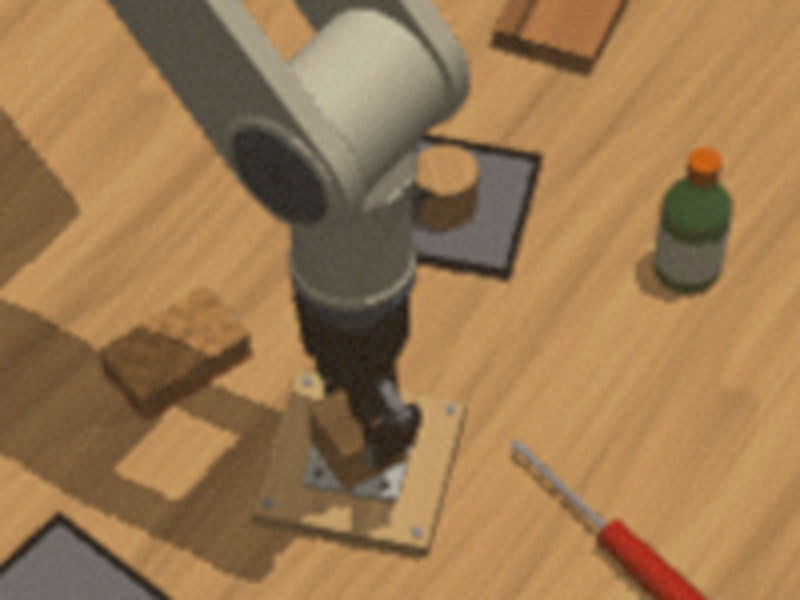

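The wrist view shows the blank level over the plate, with the stop bolt heads now showing through the plate at (280,191). Its top is at 70.2 mm, against 70 expected when fully down. The scene view shows the foot standing in the tray.

```bash
python3 -c "
from rig import r
print(r.sign_off()); print(r.sense()['clock'])"
```

```text
the job is handed in; nothing more can be done
None
the job is handed in; nothing more can be done
```

The changeover is done and handed in at about 19.5 s of the 54 s allowed; the sign-off gave no verdict. The round foot is standing in the once-empty tray, let go. The blank is on the pin and held pressed down.

**Last checks:**
- **Blank height:** its top measured 70.2 mm above the bench, against 70 mm with the plate fully down.
- **Blank upright and centred:** its top face is level to about 0.001 rad. The gripper is within about 0.5 mm of the measured pin axis.
- **Pressing:** the force rose to about 23 N up with no further travel, so the plate is on its hard stop. There was also about 8 N sideways, well under the limits.
- **Foot:** it is upright, with its top at 50 mm. The two cameras put it within about 4 mm of the tray's middle, and they disagree by about 2 mm.
- **Other items:** I didn't measure the other items one by one, but nothing touched them and those in the final views look unmoved.

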